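# Snap an equipment tag onto the tag post's loop

## Task

The bench is to be marked as in use: take the yellow equipment tag by its grip out of the black dock and press its snap hook straight down onto the cross-bar of the grey tag post's steel loop, gently (never more than 20 N), until the red gate gives way, lets the bar in and springs shut behind it. The loop is clamped at a height that varies by several millimetres, so go by feel; then check it with a steady upward tug of 6 to 10 N held for about a second, and let go so that the tag hangs on the loop with its gate shut. Leave the timer, the petri dish and the blue cap alone.

Things in the scene. Friction and masses are not known exactly. Their poses are not given: they have to be found in the camera images.
- grip_center (a point): Centre of the tag's yellow grip, a plate 46 mm (tag x) by 14 mm (y, the thickness to pinch) by 46 mm high (z). The tag is loose, about 0.12 kg, 98 mm high, and starts upright in the dock, hook below; its underside is 75 mm below this point. Axes are the tag's: x along the hook from the gate's hinge to its tip, y across the thickness, z up.
- ring_center (a point): Middle of the steel snap hook, 48 mm below the grip's centre, same axes. The hook is a frame of 10 mm round bar in the x-z plane, 57 mm long: a rigid spine under the grip (underside 18 mm above this point), a leg at x = -23.5 mm with the gate's hinge, a leg at x = +23.5 mm whose round lower end is the nose, the gate along the bottom. Space inside: x from -18.5 to +18.5 mm.
- gate: Red sprung gate along the hook's bottom, an 8 mm round bar; origin on its hinge, 23.5 mm to -x of and 22 mm below ring_center; x runs to its free tip, 40 mm away beside the nose. It swings only inward (tip up, to 1.05 rad) against a spring: yields from 3.5 N, takes up to 10 N to pass. Once the bar is in, it springs shut; lifting the tag then bears the gate on the bar from inside.
- entry_point (a point): Point of the hook where the bar must pass, 11.5 mm to +x of ring_center, same height; the grip's centre is 48 mm higher and 11.5 mm to -x. Hold the tag upright with this point above the bar: within 2 mm in x, or the bar meets the nose or fails to clear the gate's tip. The gate snaps shut when the bar is about 6 to 10 mm above this point; at 13 mm the bar meets the spine.
- tag_post: Grey tag post, fixed to the table: base plate 70 x 136 x 10 mm, origin at the centre of its underside, z up; two upright dark clamp sleeves at y = +50 and -50 mm, 104 mm high, with black thumbscrews on their -x side. They hold an inverted-U steel loop of 10 mm round bar, whose straight level cross-bar runs along the post's y (84 mm straight) over the origin.
- post_center (a point): Point on the tag post, 150 mm above its base's underside: the NOMINAL middle of the loop's cross-bar axis. In x and y the bar is truly there, but its real height is anywhere from 6 mm lower to 6 mm higher, differs each time and is not reported.
- dock: Black dock block fixed to the table, 78 x 31 mm, 28 mm high, with feet at both ends (114 mm over all); origin at the centre of its underside. The hook's lower end stands loosely 24 mm deep in its slot (62 x 13 mm, along the dock's x).
- timer: White bench timer, 64 x 64 x 19 mm, loose bystander near the post; origin at the centre of its underside.
- petri_dish: Petri dish, 62 mm diameter, 14 mm high, loose bystander near the post; origin at the centre of its underside.
- cap: Blue bottle cap, 53 mm diameter, 25 mm high, loose bystander near the dock; origin at the centre of its underside.
Mind the look-alikes: they are no part of the job. There is more than one size of the part that bears grip_center; the job needs the larger.

How it is judged:
On the way, in this order (a step that is already met when the one before it is completed fails the run):
1. the loop's bar is inside the hook and the gate has sprung shut behind it (horizontal distance between ring_center and post_center below 0.03 m and z of ring_center in the frame of tag_post between 0.122 and 0.171 m and angle between the x axis of gate and the x axis of ring_center, either way round below 0.08 rad), for 0.05 s.
2. tugged upward: the shut gate bears on the bar from inside with more than 4 N (all of step 1 and contact force between gate and tag_post above 4 N), for 0.2 s.
At the end, for the whole second after the job is handed in: The tag hangs from the loop, swinging no faster than 0.15 m/s at the gate, with the bar inside the hook (hook centre within 45 mm of the bar horizontally and from 40 mm below to 21 mm above its nominal height, at any tilt), its weight on the post, and the gate shut to within 0.08 rad (horizontal distance between ring_center and post_center below 0.045 m and z of ring_center in the frame of tag_post between 0.11 and 0.171 m and angle between the x axis of gate and the x axis of ring_center, either way round below 0.08 rad and contact force between tag and tag_post above 0.1 N and linear speed of gate below 0.15 m/s); the robot touches nothing.
It fails at once if the tag and the post press on each other with more than 20 N (contact force between tag and tag_post above 20 N).
It fails at once if the timer is moved by more than 20 mm (distance of timer from where it was at the start of the episode above 0.02 m).
It fails at once if the petri dish is moved by more than 20 mm (distance of petri_dish from where it was at the start of the episode above 0.02 m).
It fails at once if the blue cap is moved by more than 20 mm (distance of cap from where it was at the start of the episode above 0.02 m).
It also fails if it takes over 69 s, if anything falls off the work surface, if the arm or the gripper's body presses on something with over 40 N, if the wrist force passes 120 N, or if a joint passes its speed limit or range.

## Robot

A 6-joint arm with a two-finger parallel gripper is mounted at the origin on a cart in front of the work surface, level with it; the furniture and walls round the work are solid. World frame = base frame: x ahead of the robot, y to its left, z up, the work surface at z = 0. Lengths are in m, angles in rad, forces in N, time in s.
With the tool pointing down it reaches from about 0.35 to 0.775 m from the base axis. Payload 5.5 kg.
Tool frame: the origin (TCP) lies at the very end of the fingers, on their centre line; the grasp point (between the pads) lies 19 mm behind it (env.grip_point_offset is the distance from the TCP to the grasp point, in m); z points along the fingers, y is the line along which they close (so a half turn about z gives the same grasp; the last joint's range is limited). The gripper opens to 85 mm and grips with 20 to 120 N. Pads are 22 mm wide; open, the fingers measure 114 mm over their backs; the gripper's body (76 mm by 85 mm) begins 54 mm behind the grasp point. The pads swing forward as they close: fully open they stand 13 mm farther back than shut.
Start: joints at [-1.415, 0.313, 0.046, 1.304, 0, 1.431], TCP at [0.168, -0.55, 0.231] pointing down, gripper open.
Joint ranges: [-2.76, 2.76], [-0.86, 1.69], [-1.03, 1.26], [-2.2, 2.34], [-1.47, 1.5], [-3.14, 3.14]. Speed limits (rad/s): [2.57, 2.57, 3.14, 3.14, 3.14, 3.14].

## Interface

Orientations are given as a unit quaternion [w, x, y, z].
In Python, from workcell import sensors, imaging, workorder, env gives the robot as it stands.
- The arm moves only by the shell command python3 -m handwheel 'ROWS' [FORCE]. ROWS is JSON, a list of rows, each a list of 5 numbers: the shift along the tool's x, y, z in mm, then the turn about the tool's z in rad, then the opening, from 0 (shut) to 1 (fully open). A call has 1 to 8 rows; each row is the pose to reach, as a shift and turn from the pose commanded when the call began, along the tool's axes at that moment; what a row does not reach only later rows make up. A row lasts 1/10 s, in which the tool goes at most 50 mm and 8.59 degrees, less where a joint would pass 70% of its speed; a pose out of reach is approached as far as the arm can. A call with a gripper value outside its range is refused whole. The fingers move at their own pace and stop on an object; FORCE is the grip in N (left out, the last holds). Time passes only in rows, so rows that repeat a pose let the fingers close. It gives the time, the measured TCP pose, the force, the opening and the grip force at its end, in the units of the state.
- sensors.get_state(): the state, without advancing time (a new reading comes with each control period).
- imaging.read_camera(name): name is "scene" or "top" or "wrist"; returns a dict with "color" (480x640x3 uint8, blue, green, red), "z_map" (480x640 float32, m along the optical axis (not along the pixel's ray), 0 where there is no reading), "fx", "fy", "cx", "cy" (pixels), "xyz" and "rotation" of the camera in the world. Camera axes: x right, y down, z forward; pixel columns grow to the right and rows downward; lengths in m; the calibration is good to about 2 mm. A picture is of the moment at which its call begins.
- workorder.hand_in(): hands the job in; it is judged then, once.
The state is a dict: "clock": time; "joint_pos": joint angles; "qvel": joint speeds; "tau": joint torques, N m; "tcp_pos": TCP position; "orientation": TCP orientation; "wrist_force": force on the tool from outside, world axes, zero at the start; "ft_torque": the same for the moment, N m; "finger_gap": finger opening in m; "grip_force": force on a finger pad.
Only numpy, scipy, OpenCV 4.12 (cv2) and the standard library are available. Lean on these libraries where they do the work, as an engineer would, in place of code of your own. Each camera call takes 0.05 s, during which the arm holds its last target. There are 200 camera calls.

## Working session

There is one attempt and no reset: what is moved stays moved. The work goes in short steps, Python scripts to look and compute and a shell command to move; the robot and the scene stay as the last step left them, time stands still between calls to the robot, and variables do not carry over. Pictures are saved under pics/ and viewed, at most 10 in all, crops included, and the job is handed in when it is done.

```bash
mkdir -p pics; ls; cat > h.py <<'E'
import numpy as np, cv2, pickle
from workcell import sensors, imaging, workorder, env
def cap(n):
    c=imaging.read_camera(n); pickle.dump(c,open(n+'.pkl','wb')); return c
def load(n): return pickle.load(open(n+'.pkl','rb'))
def R(c):
    r=np.array(c['rotation'],float)
    if r.shape==(3,3): return r
    from scipy.spatial.transform import Rotation as Q
    return Q.from_quat(np.r_[r[1:],r[0]]).as_matrix()
def ray(c,u,v): return R(c)@np.array([(u-c['cx'])/c['fx'],(v-c['cy'])/c['fy'],1.])
def onplane(c,u,v,z):
    d=ray(c,u,v); o=np.array(c['xyz']); return o+d*(z-o[2])/d[2]
def cloud(c):
    v,u=np.mgrid[:480,:640]; Z=c['z_map']
    P=np.stack([(u-c['cx'])/c['fx']*Z,(v-c['cy'])/c['fy']*Z,Z],-1)@R(c).T+np.array(c['xyz'])
    P[Z==0]=np.nan; return P
E
python3 - <<'E'
from h import *
for n in('scene','top'):
    c=cap(n); cv2.imwrite(f'pics/{n}0.png',c['color']); print(n,c['xyz'],c['fx'],np.shape(c['rotation']),c['rotation'])
s=sensors.get_state();print(s,env.grip_point_offset)
E
```

```text
pics
scene [-0.16434492  0.45796193  0.75685524] 503.67568116974684 (4,) [ 0.18539489 -0.3842388   0.81843343 -0.38491038]
top [ 0.36879761 -0.0384179   1.29838322] 589.0739771140633 (4,) [ 0.03299563 -0.69621052  0.71670177 -0.02325462]
{'clock': 0.1, 'joint_pos': array([-1.41461323e+00,  3.13918245e-01,  4.51126054e-02,  1.30362309e+00,
        2.07255540e-05,  1.43119565e+00]), 'qvel': array([-0.00100157, -0.00206675,  0.00268765,  0.00142303,  0.00054148,
       -0.00040453]), 'tau': array([ 3.06644441e-03, -4.81723022e+01,  2.99245441e+01,  1.27751083e-02,
       -9.54798497e-05,  1.12247133e-05]), 'tcp_pos': array([ 0.16753161, -0.54957783,  0.23051026]), 'orientation': array([-8.16259186e-04,  9.89083585e-01,  1.47353305e-01,  3.59519818e-06]), 'wrist_force': array([ 0.0750972 ,  0.52558902, -0.38992297]), 'ft_torque': array([ 0.03176099, -0.0434162 ,  0.00513871]), 'grip_force': 0.0, 'finger_gap': 0.08552974777687081} 0.0187
```

View pics/scene0.png

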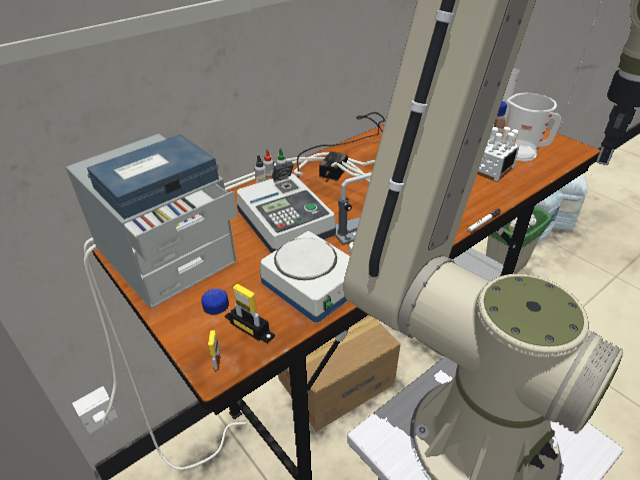

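View pics/top0.png

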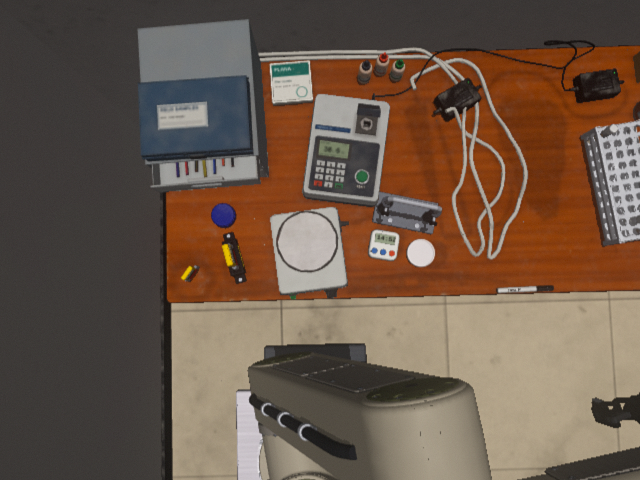

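Scene and top views: the candidates for the tag are the yellow grip standing in the black dock (top ≈232,257; scene ≈245,298) and a smaller yellow one on the bench (top ≈189,272; scene ≈213,345). The docked one is larger. The post is at top ≈(407,213), the timer at (383,245), the petri dish at (421,253) and the cap at (223,215).

```bash
python3 - <<'E'
from h import *
t=load('top'); s=load('scene')
a=cv2.resize(t['color'][190:300,170:450],None,fx=2.85,fy=2.85,interpolation=cv2.INTER_CUBIC)
b=cv2.resize(s['color'][275:380,190:290],(266,280),interpolation=cv2.INTER_CUBIC)
im=np.zeros((600,798,3),np.uint8); im[:a.shape[0],:]=a[:,:798]; im[315:595,:266]=b
cv2.imwrite('pics/crop.png',im)
for n,c in(('top',t),('scene',s)):
    P=cloud(c); h=cv2.cvtColor(c['color'],cv2.COLOR_BGR2HSV)
    m=cv2.inRange(h,(22,140,90),(34,255,255)); k,L,st,ce=cv2.connectedComponentsWithStats(m)
    for i in range(1,k):
        if st[i,4]>25:
            q=P[L==i]; z=np.nanmax(q[:,2]); 
            print(n,st[i],ce[i],'zmax',z); 
            top=(L==i)&(P[...,2]>np.nanpercentile(q[:,2],60)-.004); 
            print('  med',np.nanmedian(q,0),cv2.minAreaRect(np.argwhere(L==i)[:,::-1].astype(np.float32)))
P=cloud(t)
# post: high points
reg=np.zeros((480,640),bool); reg[185:240,360:450]=1
for lo,hi in((.13,.2),(.095,.115),(.004,.02)):
    mm=reg&(P[...,2]>lo)&(P[...,2]<hi); q=P[mm]
    print(lo,mm.sum(),q.mean(0) if len(q) else'', cv2.minAreaRect((q[:,:2]*1000).astype(np.float32)) if len(q)>3 else '')
# tag heights in top
reg[:]=0; reg[225:290,215:250]=1
for lo,hi in((.08,.15),(.02,.04)):
    mm=reg&(P[...,2]>lo)&(P[...,2]<hi); q=P[mm]
    print('tag',lo,mm.sum(),q.mean(0) if len(q) else'', np.median(q[:,2]), cv2.minAreaRect((q[:,:2]*1000).astype(np.float32)))
E
```

```text
top [203 161   3  15  31] [204.06451613 167.96774194] zmax 0.17143116413186754
  med [0.60976226 0.18706351 0.16739122] ((204.0, 168.0), (14.0, 2.0), 90.0)
top [222 244  12  22 138] [227.24637681 254.65217391] zmax 0.10930204661950982
  med [0.44363363 0.15539167 0.10225245] ((227.23846435546875, 254.70770263671875), (22.364974975585938, 6.227110385894775), 74.74488067626953)
top [181 266  12  14  71] [186.50704225 272.54929577] zmax 0.07504438525787127
  med [0.41139218 0.24620123 0.0697235 ] ((186.5, 272.4999694824219), (4.714951515197754, 15.254255294799805), 33.690067291259766)
scene [233 284  23  28 240] [246.67083333 296.10833333] zmax 0.10697325349487175
  med [0.42464196 0.15687846 0.10029433] ((247.0525665283203, 295.98291015625), (32.41179656982422, 13.111568450927734), 53.530765533447266)
scene [233 319  20  16  89] [242.84269663 326.56179775] zmax 0.024074682192740005
  med [0.43750181 0.17130831 0.01578672] ((242.5686492919922, 326.3883972167969), (24.042970657348633, 3.8652188777923584), 31.607501983642578)
scene [208 330   8  25 133] [211.66917293 342.61654135] zmax 0.
[... 243 characters left out ...]
109.96826934814453, 10.547266006469727), 76.87882232666016)
0.095 236 [ 0.52122271 -0.21648234  0.10379229] ((519.0009765625, -218.65841674804688), (122.80619049072266, 39.900787353515625), 72.55587768554688)
0.004 1946 [ 0.52285772 -0.21857731  0.01092748] ((531.8783569335938, -222.72061157226562), (197.45477294921875, 121.37396240234375), 88.29536437988281)
tag 0.08 182 [0.4438283  0.15421141 0.10014253] 0.10112970598130155 ((444.3889465332031, 155.5458984375), (46.09745788574219, 15.75401782989502), 13.071341514587402)
tag 0.02 289 [0.44479226 0.15122326 0.02830712] 0.028306374109406285 ((461.2577209472656, 159.36756896972656), (114.20186614990234, 31.703815460205078), 14.047774314880371)
```

View pics/crop.png

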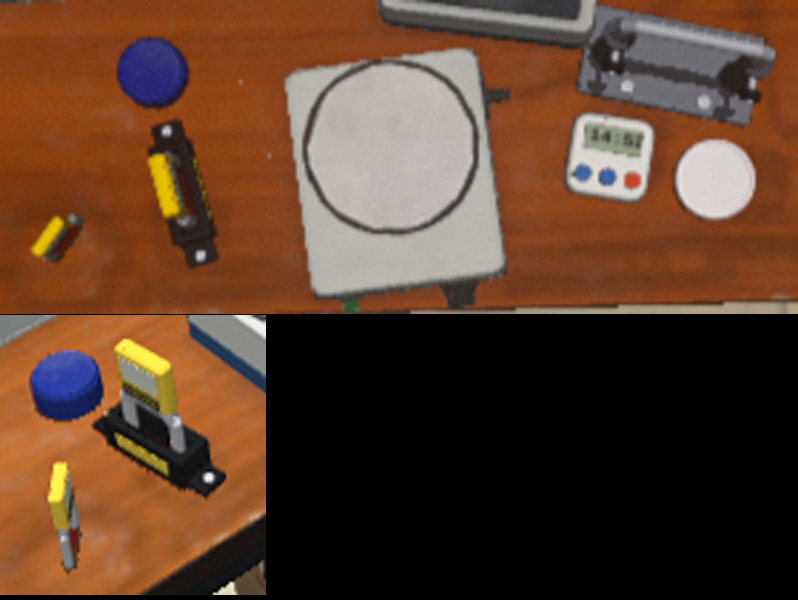

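The enlarged crop confirms it: the docked tag measures 46×16 mm with its top at z≈0.101, and it's the larger one. The post's thumbscrews are on the robot side, so post x lies at about -13° in the world. The tag's long axis is at about +13.5°. Next I'll work out the approach.

```bash
cat >> h.py <<'E'
def to(x,y,z,phi=None):
    """tool-axis shift mm, turn rad, to world TCP; phi = wanted tool-x direction (deg)"""
    from scipy.spatial.transform import Rotation as Q
    s=sensors.get_state(); q=s['orientation']; M=Q.from_quat(np.r_[q[1:],q[0]]).as_matrix()
    cur=np.degrees(np.arctan2(M[1,0],M[0,0])); d=M.T@(np.array([x,y,z])-s['tcp_pos'])*1000
    t=0 if phi is None else -np.radians((phi-cur+180)%360-180)
    print(np.round(d,1),'turn',round(t,3),'cur yaw',round(cur,2),'tcp',np.round(s['tcp_pos'],4),'zaxis',np.round(M[:,2],4),'F',np.round(s['wrist_force'],2),'t',round(s['clock'],2))
E
python3 -c "
from h import *
to(.42,-.15,.23,13.5); to(.444,.1555,.18,13.5)"
```

```text
[ 358.  -308.6    1.1] turn 0.06 cur yaw 16.95 tcp [ 0.1675 -0.5496  0.2305] zaxis [-2.0e-04  1.6e-03 -1.0e+00] F [ 0.08  0.53 -0.39] t 0.1
[ 470.  -593.8   51.6] turn 0.06 cur yaw 16.95 tcp [ 0.1675 -0.5496  0.2305] zaxis [-2.0e-04  1.6e-03 -1.0e+00] F [ 0.08  0.53 -0.39] t 0.1
```

```bash
python3 -m handwheel '[[36,-31,0,0,1],[72,-62,0,0,1],[108,-93,0,0,1],[144,-124,0,0,1],[180,-155,0,0,1],[216,-186,0,0,1],[252,-217,0,0,1],[288,-248,0,0,1]]' && python3 -m handwheel '[[36,-31,0,0,1],[70,-60,0,0,1],[78,-98,0,0,1],[88,-145,0,0,1],[100,-192,0,0,1],[115,-238,0,0,1],[130,-275,0,0.03,1],[150,-312,0,0.06,1]]'; python3 -c "
from h import *
to(.444,.1555,.18,13.5)"
```

```text
clock: 0.9
tcp_pos: [0.3712, -0.227, 0.2311]
orientation: [-0.0, 0.989, 0.147, -0.0]
wrist_force: [1.6, -0.4, -0.2]
finger_gap: 0.0854
grip_force: 0.0
clock: 1.7
tcp_pos: [0.4224, 0.1151, 0.2312]
orientation: [0.0, 0.993, 0.117, -0.0]
wrist_force: [0.9, -0.7, 0.3]
finger_gap: 0.0853
grip_force: 0.0
[ 30.4 -34.2  51.2] turn -0.0 cur yaw 13.47 tcp [0.4224 0.1151 0.2312] zaxis [-3.e-04 -3.e-04 -1.e+00] F [ 0.86 -0.69  0.32] t 1.7
```

```bash
python3 -m handwheel '[[15,-17,10,0,1],[30,-34,30,0,1],[30,-34,40,0,1],[30,-34,40,0,1]]'; python3 - <<'E'
from h import *
c=cap('wrist'); P=cloud(c); h=cv2.cvtColor(c['color'],cv2.COLOR_BGR2HSV)
cv2.imwrite('pics/w1.png',c['color'])
m=(cv2.inRange(h,(20,110,80),(36,255,255))>0)
mm=m&(P[...,2]>.06)&(P[...,2]<.13)
q=P[mm]; print(mm.sum(),np.nanpercentile(q,[2,50,98],axis=0))
t=mm&(P[...,2]>.095); q=P[t]; print(t.sum(),cv2.minAreaRect((q[:,:2]*1000).astype(np.float32)))
to(.444,.1555,.06,13.5)
E
```

```text
clock: 2.1
tcp_pos: [0.4428, 0.1532, 0.1893]
orientation: [0.0, 0.993, 0.118, -0.002]
wrist_force: [0.3, -0.7, -0.3]
finger_gap: 0.0853
grip_force: 0.0
2233 [[0.39725479 0.14901061 0.06348868]
 [0.43658549 0.16175185 0.09976202]
 [0.46348955 0.25700796 0.10235182]]
1404 ((441.2617492675781, 158.4130859375), (45.130104064941406, 14.007022857666016), 13.81098747253418)
[  1.7  -2.4 130.4] turn 0.0 cur yaw 13.52 tcp [0.4433 0.1529 0.1904] zaxis [-3.e-03 -9.e-04 -1.e+00] F [ 0.92 -0.29  0.12] t 2.15
```

View pics/w1.png

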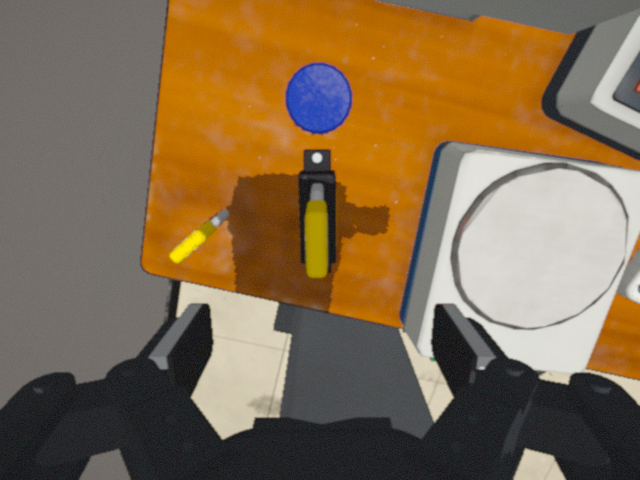

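The wrist view shows the tag grip at (317,238), aligned with the image's vertical. The cap is at (320,98) and the stirrer is to the right from x≈405. The grip lies within 3 mm of the earlier fix. I'll descend with the fingers half open, which keeps them clear of the stirrer.

```bash
python3 -m handwheel '[[0,-4,20,0,0.5],[0,-4,50,0,0.5],[0,-4,80,0,0.5],[0,-4,110,0,0.5],[0,-4,125,0,0.5],[0,-4,130,0,0.5],[0,-4,130,0,0.5]]' 40 ; python3 -c "
from h import *
to(.4425,.157,.06,13.5)"
```

```text
clock: 2.85
tcp_pos: [0.4436, 0.1565, 0.0616]
orientation: [0.0, 0.993, 0.117, -0.0]
wrist_force: [0.2, -0.4, 0.1]
finger_gap: 0.0429
grip_force: 0.0
[-1.  -0.8  1.6] turn -0.001 cur yaw 13.43 tcp [0.4436 0.1565 0.0616] zaxis [-3.e-04 -3.e-04 -1.e+00] F [ 0.23 -0.4   0.08] t 2.85
```

```bash
python3 -m handwheel '[[0,0,0,0,0.1],[0,0,0,0,0.1],[0,0,0,0,0.1],[0,0,0,0,0.1],[0,0,0,0,0.1],[0,0,0,0,0.1]]' 50 ; python3 -m handwheel '[[0,0,-5,0,0.1],[0,0,-15,0,0.1],[0,0,-30,0,0.1],[0,0,-50,0,0.1],[0,0,-80,0,0.1],[0,0,-120,0,0.1],[0,0,-160,0,0.1],[0,0,-190,0,0.1]]'; python3 -c "
from h import *
to(.53,-.22,.25,-13)"
```

```text
clock: 3.45
tcp_pos: [0.4448, 0.1573, 0.0625]
orientation: [0.0, 0.993, 0.118, 0.001]
wrist_force: [0.4, -1.1, 6.6]
finger_gap: 0.0136
grip_force: 50.4
clock: 4.25
tcp_pos: [0.4438, 0.1574, 0.2544]
orientation: [-0.0, 0.993, 0.118, 0.001]
wrist_force: [0.8, 0.3, -0.7]
finger_gap: 0.0133
grip_force: 49.5
[ -4.4 387.1   4.4] turn 0.463 cur yaw 13.52 tcp [0.4438 0.1574 0.2544] zaxis [ 2.2e-03  4.0e-04 -1.0e+00] F [ 0.78  0.33 -0.72] t 4.25
```

```bash
python3 - <<'E'
from h import *
c=cap('scene'); w=cap('wrist')
s=sensors.get_state(); p=R(c).T@(s['tcp_pos']+[0,0,-.02]-np.array(c['xyz'])); u=int(c['cx']+c['fx']*p[0]/p[2]); v=int(c['cy']+c['fy']*p[1]/p[2]); print(u,v)
a=cv2.resize(c['color'][v-50:v+60,max(u-60,0):u+60],(480,440),interpolation=cv2.INTER_CUBIC)
b=cv2.resize(w['color'],(320,240)); im=np.zeros((440,800,3),np.uint8); im[:,:480]=a; im[:240,480:]=b
cv2.imwrite('pics/held.png',im)
E
```

```text
232 231
```

View pics/held.png

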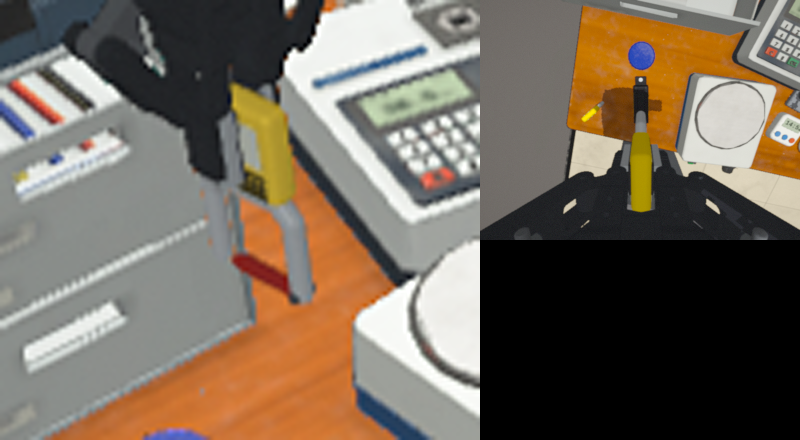

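The held crop shows the tag upright, with the gate (red) running between the far leg (≈222,262) and the near leg (≈300,295). There seems to be a dark hinge pin at the near leg. I'll turn the tag broadside to the scene camera to settle which end is the hinge.

```bash
python3 -c "
from h import *
print(sensors.get_state()['joint_pos'].round(2))"; python3 -m handwheel '[[-20,0,0,-0.14,0.1],[-40,0,0,-0.28,0.1],[-60,0,0,-0.42,0.1],[-60,0,0,-0.56,0.1],[-60,0,0,-0.7,0.1],[-60,0,0,-0.8,0.1],[-60,0,0,-0.8,0.1],[-60,0,0,-0.8,0.1]]'; python3 - <<'E'
from h import *
c=cap('scene')
s=sensors.get_state(); p=R(c).T@(s['tcp_pos']+[0,0,-.02]-np.array(c['xyz'])); u=int(c['cx']+c['fx']*p[0]/p[2]); v=int(c['cy']+c['fy']*p[1]/p[2]); print(u,v,s['tcp_pos'])
cv2.imwrite('pics/held2.png',cv2.resize(c['color'][v-35:v+40,u-40:u+40],(640,600),interpolation=cv2.INTER_CUBIC))
E
```

```text
[ 0.17  0.1  -0.16  1.3   0.    3.08]
clock: 5.15
tcp_pos: [0.3848, 0.1432, 0.2508]
orientation: [-0.0, 0.869, 0.494, -0.001]
wrist_force: [-0.2, 0.9, -1.4]
finger_gap: 0.0138
grip_force: 49.4
260 248 [0.38495351 0.14320895 0.25086501]
```

View pics/held2.png

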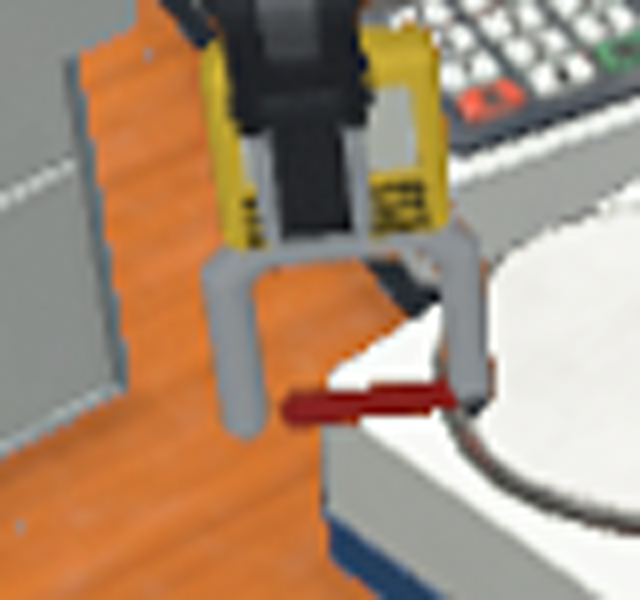

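Broadside, the hinge with its dark pin is at the right leg (468,400) and the free tip with its gap is beside the nose at the left leg (240,425). Left in the image is tool +x, so tag +x = tool +x. Next I'll measure the tag's offset in the hand and move to a stand-off by the post.

```bash
python3 - <<'E'
from h import *
from scipy.spatial.transform import Rotation as Q
c=load('scene'); s=sensors.get_state(); q=s['orientation']; M=Q.from_quat(np.r_[q[1:],q[0]]).as_matrix(); o=np.array(c['xyz'])
for n,cu,cv_ in(('noseleg',236,350),('hingeleg',467,350),('noseend',244,437),('grip topL',203,40),('nose leg hi',232,290),('hinge hi',464,290),('gate tip',283,408)):
    d=ray(c,220+cu/8,213+cv_/8); k=((s['tcp_pos']-o)@M[:,1])/(d@M[:,1]); print(n,np.round(M.T@(o+d*k-s['tcp_pos'])*1000,1))
P=cloud(c); h=cv2.cvtColor(c['color'],cv2.COLOR_BGR2HSV); m=(cv2.inRange(h,(20,110,60),(36,255,255))>0)&(np.linalg.norm(P-s['tcp_pos'],axis=2)<.06)
L=(P[m]-s['tcp_pos'])@M*1000; print(m.sum(),np.percentile(L,[2,50,98],axis=0).round(1))
b=np.array([.5316,-.2225]); a=np.radians(-13.1); xp=np.array([np.cos(a),np.sin(a)]); g=b-xp*.0115; st=b-xp*.055
print(g,st); to(st[0],st[1],.26,-13.1)
E
```

```text
noseleg [19.2 -0.  35.1]
hingeleg [-27.7  -0.   41.6]
noseend [20. -0. 59.]
grip topL [ 17.6  -0.  -43.7]
nose leg hi [18.4 -0.  19.1]
hinge hi [-28.1  -0.   25.5]
gate tip [11.3 -0.  52.1]
267 [[-25.6  -8.2 -42. ]
 [-15.8  -5.4 -19.7]
 [ 18.9   2.4   2.6]]
[ 0.52039928 -0.21989351] [ 0.47803132 -0.21003418]
[-255.9  260.7   -9.2] turn 1.262 cur yaw 59.23 tcp [0.385  0.1432 0.2509] zaxis [-9.e-04 -2.e-04 -1.e+00] F [-0.16  0.01 -1.35] t 5.2
```

```bash
python3 -m handwheel '[[-32,33,-2,0.14,0.1],[-64,65,-4,0.28,0.1],[-96,98,-9,0.42,0.1],[-128,130,-9,0.56,0.1],[-160,163,-9,0.7,0.1],[-192,196,-9,0.84,0.1],[-224,228,-9,0.98,0.1],[-256,261,-9,1.12,0.1]]'; python3 -m handwheel '[[0,0,0,0.14,0.1],[0,0,0,0.14,0.1],[0,0,0,0.14,0.1],[0,0,0,0.14,0.1],[0,0,0,0.14,0.1]]'; python3 - <<'E'
from h import *
c=cap('wrist'); t=cap('top'); im=np.zeros((480,800,3),np.uint8); im[:,:640]=c['color']; cv2.imwrite('pics/w2.png',im[:,:640])
P=cloud(c); mm=(P[...,2]>.135)&(P[...,2]<.168); k,L,st,ce=cv2.connectedComponentsWithStats(mm.astype(np.uint8))
for i in range(1,k):
    if st[i,4]>60: q=P[L==i]; print(st[i],q.mean(0).round(4),q[:,2].max().round(4),cv2.minAreaRect((q[:,:2]*1000).astype(np.float32)))
to(.478,-.21,.26,-13.1)
E
```

```text
clock: 6.0
tcp_pos: [0.4793, -0.212, 0.26]
orientation: [-0.0, 0.999, -0.046, -0.0]
wrist_force: [0.8, -0.0, -1.0]
finger_gap: 0.0134
grip_force: 49.6
clock: 6.5
tcp_pos: [0.4793, -0.2091, 0.2606]
orientation: [0.0, 0.994, -0.111, 0.0]
wrist_force: [0.7, 0.2, -1.6]
finger_gap: 0.0135
grip_force: 49.6
[ 245  153  159   18 2358] [ 0.5288 -0.2205  0.1515] 0.1555 ((528.5390014648438, -220.45506286621094), (108.54986572265625, 9.984033584594727), 76.80460357666016)
[-1.2  1.   0.6] turn 0.006 cur yaw -12.74 tcp [ 0.4793 -0.2093  0.2606] zaxis [ 4.e-04 -4.e-04 -1.e+00] F [ 0.77  0.29 -1.95] t 6.6
```

View pics/w2.png

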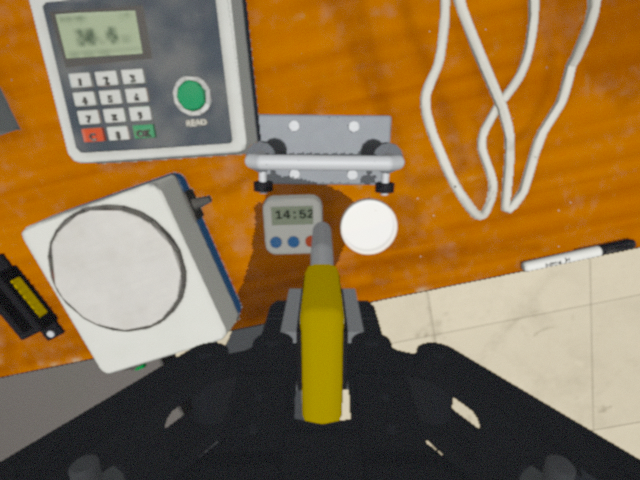

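The wrist view shows the post loop's bar from (247,162) to (402,162), level in the image, with the grip at (322,345) and the nose leg's shoulder at (321,240). Now I'll measure the held tag in this same camera, so its bias cancels.

```bash
python3 - <<'E'
from h import *
from scipy.spatial.transform import Rotation as Q
c=load('wrist'); s=sensors.get_state(); q=s['orientation']; M=Q.from_quat(np.r_[q[1:],q[0]]).as_matrix()
P=cloud(c); T=(P-s['tcp_pos'])@M*1000
h=cv2.cvtColor(c['color'],cv2.COLOR_BGR2HSV); m=(cv2.inRange(h,(20,110,60),(36,255,255))>0); m[:,:295]=0;m[:,350:]=0
for lo in(-50,-43,-36,-20):
    k=m&(T[...,2]>lo)&(T[...,2]<lo+7)
    if k.sum()>20: print(lo,k.sum(),np.percentile(T[k],[1,50,99],axis=0).round(1).tolist())
for r in range(222,275,6): print(r,T[r,321].round(1),c['color'][r,321])
k=(P[...,2]>.135)&(P[...,2]<.168); k[:140]=0; k[185:]=0; b=T[k]; b=b[np.abs(b[:,1])<45]
print('bar x in tool',b[:,0].min(),b[:,0].max(),np.polyfit(b[:,1],b[:,0],1), 'top z world',np.percentile(P[k][:,2],[50,90,98]))
# top camera bar & tag
t=load('top'); P=cloud(t); T=(P-s['tcp_pos'])@M*1000; m=(P[...,2]>.13)&(P[...,2]<.165); m[:185]=0;m[245:]=0;m[:,:360]=0;m[:,450:]=0
b=T[m]; b=b[(np.abs(b[:,1])<45)]; print('top bar',len(b),np.percentile(b[:,0],[1,50,99]))
E
```

```text
-43 4410 [[-22.7, -8.0, -39.8], [-0.8, -1.4, -38.2], [18.0, 5.3, -36.1]]
-36 704 [[-21.6, -8.5, -36.0], [17.7, -2.0, -34.6], [19.2, 5.7, -29.2]]
-20 278 [[10.3, -8.6, -19.9], [18.4, -1.7, -16.6], [19.2, 6.2, -13.1]]
222 [24.  -1.8 53.2] [115 114 114]
228 [23.9 -1.8 40.9] [113 111 110]
234 [23.7 -1.8 30.3] [113 112 112]
240 [24.  -1.8 19.6] [112 110 111]
246 [23.5 -1.8 12.3] [134 133 129]
252 [21.1 -1.8 11.3] [134 132 129]
258 [18.7 -1.8 10. ] [138 135 135]
264 [18.4 -1.8  3.5] [ 82 123 135]
270 [18.6 -1.7 -3.8] [  0 120 142]
bar x in tool 45.27090685877084 55.62747772468704 [-9.05817975e-03  5.06696168e+01] top z world [0.15223906 0.15366445 0.15421465]
top bar 87 [48.78150411 54.31087213 58.93952794]
```

```bash
python3 -m handwheel '[[15,0,0,0.008,0.1],[35,0,5,0.008,0.1],[45,0,15,0.008,0.1],[45,0,25,0.008,0.1],[45,0,34,0.008,0.1],[45,0,34,0.008,0.1],[45,0,34,0.008,0.1],[45,0,34,0.008,0.1]]'; python3 - <<'E'
from h import *
from scipy.spatial.transform import Rotation as Q
c=cap('wrist'); t=cap('top'); sc=cap('scene'); s=sensors.get_state(); q=s['orientation']; M=Q.from_quat(np.r_[q[1:],q[0]]).as_matrix()
a=cv2.resize(c['color'][130:330,240:410],(510,600),interpolation=cv2.INTER_CUBIC)
p=R(sc).T@(s['tcp_pos']+[0,0,-.05]-np.array(sc['xyz'])); u=int(sc['cx']+sc['fx']*p[0]/p[2]); v=int(sc['cy']+sc['fy']*p[1]/p[2])
b=cv2.resize(sc['color'][v-40:v+40,u-38:u+38],(285,300),interpolation=cv2.INTER_CUBIC)
d=cv2.resize(t['color'][185:245,375:432],(285,300),interpolation=cv2.INTER_CUBIC)
im=np.zeros((600,800,3),np.uint8); im[:,:510]=a; im[:300,515:]=b; im[300:,515:]=d; cv2.imwrite('pics/w3.png',im)
P=cloud(c); T=(P-s['tcp_pos'])@M*1000
k=(P[...,2]>.135)&(P[...,2]<.17); k[:, 300:342]=0
b=T[k]; b=b[np.abs(b[:,1])<42]; print('bar x',len(b),np.percentile(b[:,0],[.5,50,99.5]).round(1),'topz',np.percentile(b[:,2],[2,10,50]).round(1),np.polyfit(b[:,1],b[:,0],1))
for r in range(150,262,8): print(r,T[r,321].round(1).tolist())
to(.53,-.22,.2,-13.2)
E
```

```text
clock: 7.4
tcp_pos: [0.523, -0.2201, 0.2269]
orientation: [0.0, 0.993, -0.116, 0.0]
wrist_force: [-0.2, -0.1, -1.1]
finger_gap: 0.0137
grip_force: 49.6
bar x 1534 [ 0.8  6.5 10.3] topz [72.6 73.2 74.5] [1.31850291e-03 6.16021507e+00]
150 [51.5, -2.0, 228.3]
158 [44.0, -2.0, 227.1]
166 [37.3, -2.0, 217.8]
174 [29.9, -2.0, 216.3]
182 [22.2, -2.0, 217.3]
190 [14.6, -2.0, 216.6]
198 [6.6, -2.0, 217.7]
206 [-1.3, -1.9, 217.5]
214 [-9.5, -1.9, 218.0]
222 [23.7, -1.7, 53.6]
230 [23.5, -1.7, 37.7]
238 [nan, nan, nan]
246 [22.7, -1.6, 14.1]
254 [20.1, -1.6, 11.0]
[ 6.5 -1.8 27. ] turn -0.002 cur yaw -13.31 tcp [ 0.5233 -0.2202  0.2269] zaxis [ 9.e-04 -7.e-04 -1.e+00] F [ 0.04 -0.13 -1.06] t 7.55
```

View pics/w3.png

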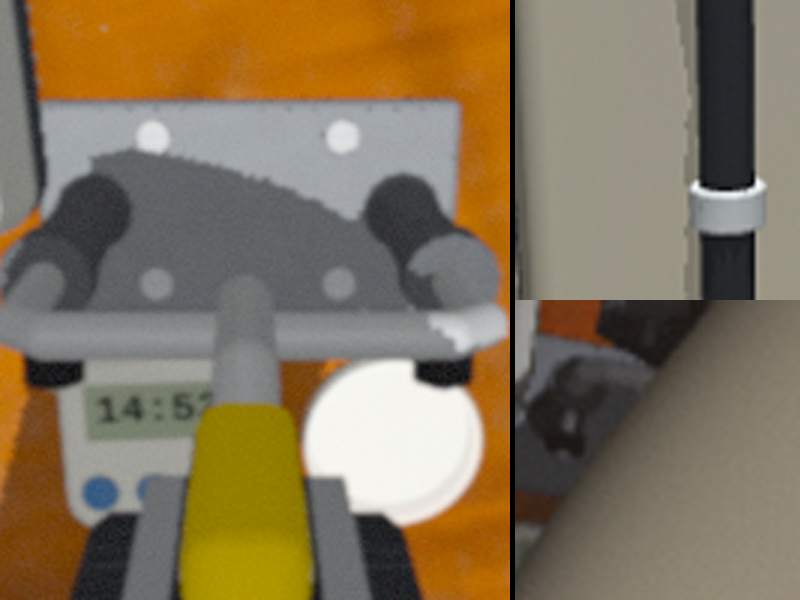

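The wrist close-up shows the bar at crop y≈333, with the nose leg crossing it at (245,300). The arm blocks the other two views. Measured in the same camera, the bar is at tool x≈5.6 and the entry point at ≈6.9, so I'll shift −1 mm and go down by feel.

```bash
python3 -m handwheel '[[-1,0,2,0,0.1],[-1,0,4,0,0.1],[-1,0,6,0,0.1],[-1,0,8,0,0.1],[-1,0,10,0,0.1],[-1,0,10,0,0.1],[-1,0,10,0,0.1]]' 60; python3 -m handwheel '[[0,0,0.7,0,0.1],[0,0,1.4,0,0.1],[0,0,2,0,0.1],[0,0,2,0,0.1]]' ;  python3 -m handwheel '[[0,0,0.5,0,0.1],[0,0,1,0,0.1],[0,0,1.5,0,0.1],[0,0,1.5,0,0.1]]'
```

```text
clock: 8.25
tcp_pos: [0.5222, -0.2198, 0.2162]
orientation: [0.0, 0.993, -0.116, -0.0]
wrist_force: [-0.2, -0.5, -0.4]
finger_gap: 0.0135
grip_force: 59.7
clock: 8.65
tcp_pos: [0.5222, -0.2198, 0.2142]
orientation: [0.0, 0.993, -0.116, -0.0]
wrist_force: [-0.7, 0.4, -0.0]
finger_gap: 0.0133
grip_force: 59.7
clock: 9.05
tcp_pos: [0.5221, -0.2198, 0.2127]
orientation: [-0.0, 0.993, -0.116, -0.0]
wrist_force: [-0.1, -0.3, -0.7]
finger_gap: 0.0136
grip_force: 59.7
```

```bash
for i in 1 ; do python3 -m handwheel '[[0,0,0.5,0,0.1],[0,0,1,0,0.1],[0,0,1,0,0.1]]' | grep -E "pos|wrist"; python3 -m handwheel '[[0,0,0.5,0,0.1],[0,0,1,0,0.1],[0,0,1,0,0.1]]'| grep -E "pos|wrist"; python3 -m handwheel '[[0,0,0.5,0,0.1],[0,0,1,0,0.1],[0,0,1,0,0.1]]'| grep -E "pos|wrist"; done
```

```text
tcp_pos: [0.5222, -0.2198, 0.2117]
wrist_force: [0.3, -0.0, -1.9]
tcp_pos: [0.5223, -0.2199, 0.2112]
wrist_force: [-1.0, 0.7, 1.9]
tcp_pos: [0.5222, -0.2198, 0.2099]
wrist_force: [-1.4, 0.3, 3.0]
```

Contact at TCP z≈0.211, and it feels soft (3–4 N). I'll continue gently.

```bash
python3 -m handwheel '[[0,0,0.5,0,0.1],[0,0,1,0,0.1],[0,0,1,0,0.1]]' | grep -E "pos|wrist"; python3 -m handwheel '[[0,0,0.5,0,0.1],[0,0,1,0,0.1],[0,0,1,0,0.1]]'| grep -E "pos|wrist"
```

```text
tcp_pos: [0.5221, -0.2198, 0.2087]
wrist_force: [-1.0, -0.5, 2.4]
tcp_pos: [0.5222, -0.2199, 0.2077]
wrist_force: [-1.6, 0.7, 3.7]
```

```bash
python3 -m handwheel '[[0,0,0.5,0,0.1],[0,0,1,0,0.1],[0,0,1,0,0.1]]'| grep -E "pos|wrist"
```

```text
tcp_pos: [0.5222, -0.2199, 0.2067]
wrist_force: [-1.9, 0.7, 2.3]
```

The force stays level over 4 mm of travel, so the gate is swinging and this isn't the nose.

```bash
python3 -m handwheel '[[0,0,0.7,0,0.1],[0,0,1.4,0,0.1],[0,0,2,0,0.1],[0,0,2,0,0.1]]'| grep -E "pos|wrist"; python3 -m handwheel '[[0,0,0.7,0,0.1],[0,0,1.4,0,0.1],[0,0,2,0,0.1],[0,0,2,0,0.1]]'| grep -E "pos|wrist"
```

```text
tcp_pos: [0.5222, -0.2199, 0.2047]
wrist_force: [-1.2, 0.3, 2.8]
tcp_pos: [0.5223, -0.2199, 0.2028]
wrist_force: [-1.3, -0.2, 2.0]
```

```bash
python3 -m handwheel '[[0,0,0.7,0,0.1],[0,0,1.4,0,0.1],[0,0,2,0,0.1],[0,0,2,0,0.1]]'| grep -E "pos|wrist"; python3 -m handwheel '[[0,0,0.7,0,0.1],[0,0,1.4,0,0.1],[0,0,2,0,0.1],[0,0,2,0,0.1]]'| grep -E "pos|wrist"
```

```text
tcp_pos: [0.5225, -0.2199, 0.2008]
wrist_force: [-0.3, 0.8, 2.5]
tcp_pos: [0.5226, -0.22, 0.1989]
wrist_force: [0.1, 0.5, 4.8]
```

```bash
python3 -m handwheel '[[0,0,0.7,0,0.1],[0,0,1.4,0,0.1],[0,0,2,0,0.1],[0,0,2,0,0.1]]'| grep -E "pos|wrist"; python3 -m handwheel '[[0,0,0.7,0,0.1],[0,0,1.4,0,0.1],[0,0,2,0,0.1],[0,0,2,0,0.1]]'| grep -E "pos|wrist"
```

```text
tcp_pos: [0.5221, -0.2199, 0.1967]
wrist_force: [0.5, -0.6, 5.2]
tcp_pos: [0.522, -0.2198, 0.1946]
wrist_force: [0.6, 0.6, 4.3]
```

```bash
python3 -m handwheel '[[0,0,0.7,0,0.1],[0,0,1.4,0,0.1],[0,0,2,0,0.1],[0,0,2,0,0.1]]'| grep -E "pos|wrist"; python3 -m handwheel '[[0,0,0.7,0,0.1],[0,0,1.4,0,0.1],[0,0,2,0,0.1],[0,0,2,0,0.1]]'| grep -E "pos|wrist"
```

```text
tcp_pos: [0.522, -0.2197, 0.1926]
wrist_force: [-0.1, 0.6, 4.4]
tcp_pos: [0.522, -0.2198, 0.1906]
wrist_force: [-0.6, 0.6, 4.3]
```

```bash
python3 -m handwheel '[[0,0,0.7,0,0.1],[0,0,1.4,0,0.1],[0,0,2,0,0.1],[0,0,2,0,0.1]]'| grep -E "pos|wrist"; python3 -m handwheel '[[0,0,0.7,0,0.1],[0,0,1.4,0,0.1],[0,0,2,0,0.1],[0,0,2,0,0.1]]'| grep -E "pos|wrist"
```

```text
tcp_pos: [0.522, -0.2198, 0.1886]
wrist_force: [-1.1, 1.3, 4.3]
tcp_pos: [0.5219, -0.2197, 0.1865]
wrist_force: [-0.6, -0.5, 3.8]
```

```bash
python3 -m handwheel '[[0,0,0.7,0,0.1],[0,0,1.4,0,0.1],[0,0,2,0,0.1],[0,0,2,0,0.1]]'| grep -E "pos|wrist"; python3 -m handwheel '[[0,0,0.7,0,0.1],[0,0,1.4,0,0.1],[0,0,2,0,0.1],[0,0,2,0,0.1]]'| grep -E "pos|wrist"
```

```text
tcp_pos: [0.5218, -0.2197, 0.1844]
wrist_force: [-3.2, 0.9, 2.5]
tcp_pos: [0.5217, -0.2196, 0.1824]
wrist_force: [-3.7, 0.4, 2.5]
```

```bash
python3 -m handwheel '[[0,0,0.7,0,0.1],[0,0,1.4,0,0.1],[0,0,2,0,0.1],[0,0,2,0,0.1]]'| grep -E "pos|wrist"; python3 -m handwheel '[[0,0,0.7,0,0.1],[0,0,1.4,0,0.1],[0,0,2,0,0.1],[0,0,2,0,0.1]]'| grep -E "pos|wrist"
```

```text
tcp_pos: [0.5218, -0.2197, 0.1805]
wrist_force: [-4.4, 0.4, 2.6]
tcp_pos: [0.5216, -0.2197, 0.1784]
wrist_force: [-4.6, 0.5, 0.7]
```

```bash
python3 -m handwheel '[[0,0,0.7,0,0.1],[0,0,1.4,0,0.1],[0,0,2,0,0.1],[0,0,2,0,0.1]]'| grep -E "pos|wrist"
```

```text
tcp_pos: [0.5225, -0.2198, 0.1763]
wrist_force: [0.4, -0.2, -1.6]
```

```bash
python3 -m handwheel '[[0,0,0.7,0,0.1],[0,0,1.4,0,0.1],[0,0,2,0,0.1],[0,0,2,0,0.1]]'| grep -E "pos|wrist"
```

```text
tcp_pos: [0.5225, -0.2199, 0.1748]
wrist_force: [0.4, -0.7, -1.3]
```

The force vanished at z≈0.1765, about 36 mm after contact: the gate snapped shut. Now I'll lift to bear on the gate from inside.

```bash
python3 -m handwheel '[[0,0,-3,0,0.1],[0,0,-6,0,0.1],[0,0,-9,0,0.1],[0,0,-11,0,0.1],[0,0,-13,0,0.1],[0,0,-13,0,0.1]]'| grep -E "pos|wrist"; python3 -m handwheel '[[0,0,-0.7,0,0.1],[0,0,-1.4,0,0.1],[0,0,-2,0,0.1],[0,0,-2,0,0.1]]'| grep -E "pos|wrist"
```

```text
tcp_pos: [0.5224, -0.22, 0.1882]
wrist_force: [0.3, 0.2, -0.8]
tcp_pos: [0.5222, -0.2199, 0.1898]
wrist_force: [0.6, -0.2, -1.1]
```

```bash
python3 -m handwheel '[[0,0,-0.7,0,0.1],[0,0,-1.4,0,0.1],[0,0,-2,0,0.1],[0,0,-2,0,0.1]]'| grep -E "pos|wrist"
```

```text
tcp_pos: [0.5223, -0.2199, 0.1919]
wrist_force: [0.4, 0.1, -0.5]
```

```bash
python3 -m handwheel '[[0,0,-0.5,0,0.1],[0,0,-1,0,0.1],[0,0,-1,0,0.1]]'| grep -E "pos|wrist"
```

```text
tcp_pos: [0.5223, -0.2199, 0.1929]
wrist_force: [0.6, 1.2, -0.7]
```

```bash
python3 -m handwheel '[[0,0,-0.5,0,0.1],[0,0,-1,0,0.1],[0,0,-1,0,0.1]]'| grep -E "pos|wrist"
```

```text
tcp_pos: [0.5222, -0.2198, 0.1937]
wrist_force: [-0.1, -0.0, -1.8]
```

```bash
python3 -m handwheel '[[0,0,-0.3,0,0.1],[0,0,-0.5,0,0.1],[0,0,-0.5,0,0.1]]'| grep -E "pos|wrist"
```

```text
tcp_pos: [0.5221, -0.2198, 0.1939]
wrist_force: [-0.3, 0.6, -3.9]
```

```bash
python3 -m handwheel '[[0,0,-0.3,0,0.1],[0,0,-0.5,0,0.1],[0,0,-0.5,0,0.1]]'| grep -E "pos|wrist"
```

```text
tcp_pos: [0.5221, -0.2198, 0.1942]
wrist_force: [1.8, -1.0, -8.3]
```

```bash
python3 -m handwheel '[[0,0,-0.3,0,0.1],[0,0,-0.5,0,0.1],[0,0,-0.5,0,0.1]]'| grep -E "pos|wrist"
```

```text
tcp_pos: [0.522, -0.2197, 0.1945]
wrist_force: [1.8, -0.6, -12.5]
```

```bash
python3 -m handwheel '[[0,0,0.4,0,0.1],[0,0,0.4,0,0.1],[0,0,0.4,0,0.1]]'| grep -E "pos|wrist"; python3 -m handwheel '[[0,0,0,0,0.1],[0,0,0,0,0.1],[0,0,0,0,0.1],[0,0,0,0,0.1],[0,0,0,0,0.1],[0,0,0,0,0.1],[0,0,0,0,0.1]]'| grep -E "pos|wrist"
```

```text
tcp_pos: [0.522, -0.2197, 0.1946]
wrist_force: [1.2, -1.1, -13.5]
tcp_pos: [0.5221, -0.2198, 0.1947]
wrist_force: [1.7, -0.8, -15.3]
```

```bash
python3 -m handwheel '[[0,0,0.8,0,0.1],[0,0,0.8,0,0.1],[0,0,0.8,0,0.1]]'| grep -E "pos|wrist"
```

```text
tcp_pos: [0.5222, -0.2198, 0.1945]
wrist_force: [0.7, -0.3, -10.7]
```

```bash
python3 -m handwheel '[[0,0,0.2,0,0.1],[0,0,0.2,0,0.1],[0,0,0.2,0,0.1]]'| grep -E "pos|wrist"
```

```text
tcp_pos: [0.5222, -0.2199, 0.1943]
wrist_force: [-0.6, 0.4, -7.2]
```

```bash
python3 -m handwheel '[[0,0,0,0,0.1],[0,0,0,0,0.1],[0,0,0,0,0.1],[0,0,0,0,0.1]]'| grep -E "pos|wrist"
```

```text
tcp_pos: [0.5223, -0.2199, 0.1942]
wrist_force: [-0.3, 0.8, -6.0]
```

```bash
python3 -m handwheel '[[0,0,0,0,0.1],[0,0,0,0,0.1],[0,0,0,0,0.1],[0,0,0,0,0.1]]'| grep -E "pos|wrist"
```

```text
tcp_pos: [0.5223, -0.2199, 0.1941]
wrist_force: [-0.9, 1.2, -5.5]
```

```bash
python3 -m handwheel '[[0,0,-0.3,0,0.1],[0,0,-0.3,0,0.1],[0,0,-0.3,0,0.1]]'| grep -E "pos|wrist"
```

```text
tcp_pos: [0.5223, -0.2199, 0.1941]
wrist_force: [0.0, -0.5, -5.3]
```

```bash
python3 -m handwheel '[[0,0,0,0,0.1],[0,0,0,0,0.1],[0,0,0,0,0.1],[0,0,0,0,0.1]]'| grep -E "clock|pos|wrist"
```

```text
clock: 23.25
tcp_pos: [0.5223, -0.2199, 0.1942]
wrist_force: [-0.1, 0.4, -4.6]
```

```bash
python3 -m handwheel '[[0,0,0,0,0.1],[0,0,0,0,0.1],[0,0,0,0,0.1],[0,0,0,0,0.1]]'| grep -E "clock|pos|wrist"
```

```text
clock: 23.65
tcp_pos: [0.5222, -0.2198, 0.1942]
wrist_force: [-0.5, -0.1, -5.0]
```

```bash
python3 -m handwheel '[[0,0,-0.3,0,0.1],[0,0,-0.3,0,0.1],[0,0,-0.3,0,0.1],[0,0,-0.3,0,0.1]]'| grep -E "pos|wrist"
```

```text
tcp_pos: [0.5222, -0.2198, 0.1944]
wrist_force: [0.1, 0.2, -7.2]
```

```bash
python3 -m handwheel '[[0,0,0,0,0.1],[0,0,0,0,0.1],[0,0,0,0,0.1],[0,0,0,0,0.1],[0,0,0,0,0.1]]'| grep -E "clock|pos|wrist"
```

```text
clock: 24.55
tcp_pos: [0.5222, -0.2198, 0.1944]
wrist_force: [-0.9, -0.4, -8.3]
```

```bash
python3 -m handwheel '[[0,0,0,0,0.1],[0,0,0,0,0.1],[0,0,0,0,0.1],[0,0,0,0,0.1],[0,0,0,0,0.1]]'| grep -E "clock|pos|wrist"
```

```text
clock: 25.05
tcp_pos: [0.5222, -0.2198, 0.1944]
wrist_force: [0.5, -0.1, -8.4]
```

The tug of 7–8 N held for over a second. Next I'll lower the tag until the spine just rests on the bar, so it doesn't drop on release.

```bash
python3 -m handwheel '[[0,0,3,0,0.1],[0,0,7,0,0.1],[0,0,11,0,0.1],[0,0,15,0,0.1],[0,0,19,0,0.1],[0,0,22,0,0.1],[0,0,22,0,0.1],[0,0,22,0,0.1]]'| grep -E "pos|wrist";  python3 -m handwheel '[[0,0,0.7,0,0.1],[0,0,1.4,0,0.1],[0,0,2,0,0.1],[0,0,2,0,0.1]]'| grep -E "pos|wrist"
```

```text
tcp_pos: [0.5222, -0.2198, 0.1724]
wrist_force: [-0.1, 0.6, -0.3]
tcp_pos: [0.5222, -0.2198, 0.1704]
wrist_force: [0.6, 1.5, -1.0]
```

```bash
python3 -m handwheel '[[0,0,0.4,0,0.1],[0,0,0.8,0,0.1],[0,0,0.8,0,0.1]]'| grep -E "pos|wrist"
```

```text
tcp_pos: [0.5222, -0.2199, 0.1696]
wrist_force: [0.0, -0.9, -0.9]
```

```bash
python3 -m handwheel '[[0,0,0.4,0,0.1],[0,0,0.8,0,0.1],[0,0,0.8,0,0.1]]'| grep -E "pos|wrist"
```

```text
tcp_pos: [0.5222, -0.2198, 0.1688]
wrist_force: [-0.9, 0.2, -1.1]
```

```bash
python3 -m handwheel '[[0,0,0.3,0,0.1],[0,0,0.6,0,0.1],[0,0,0.6,0,0.1]]'| grep -E "pos|wrist"
```

```text
tcp_pos: [0.5222, -0.2198, 0.1682]
wrist_force: [-0.1, 0.4, -1.0]
```

```bash
python3 -m handwheel '[[0,0,0.3,0,0.1],[0,0,0.5,0,0.1],[0,0,0.5,0,0.1]]'| grep -E "pos|wrist"
```

```text
tcp_pos: [0.5222, -0.2198, 0.1677]
wrist_force: [0.7, -0.6, -2.0]
```

```bash
python3 -m handwheel '[[0,0,0.2,0,0.1],[0,0,0.3,0,0.1],[0,0,0.3,0,0.1]]'| grep -E "pos|wrist"
```

```text
tcp_pos: [0.5222, -0.2199, 0.1675]
wrist_force: [-0.3, -0.2, -0.5]
```

```bash
python3 -m handwheel '[[0,0,0.2,0,0.1],[0,0,0.4,0,0.1],[0,0,0.4,0,0.1]]'| grep -E "pos|wrist"
```

```text
tcp_pos: [0.5223, -0.2199, 0.1673]
wrist_force: [-0.5, -0.4, 1.0]
```

```bash
python3 -m handwheel '[[0,0,0.2,0,0.1],[0,0,0.3,0,0.1],[0,0,0.3,0,0.1]]'| grep -E "pos|wrist"
```

```text
tcp_pos: [0.5223, -0.2199, 0.1672]
wrist_force: [-1.4, 0.3, 3.2]
```

The spine rests on the bar with a few newtons. I'll back off slightly and release slowly at low grip force.

```bash
python3 -m handwheel '[[0,0,-0.3,0,0.13],[0,0,-0.3,0,0.14],[0,0,-0.3,0,0.15],[0,0,-0.3,0,0.16],[0,0,-0.3,0,0.165],[0,0,-0.3,0,0.17],[0,0,-0.3,0,0.175],[0,0,-0.3,0,0.18]]' 20; python3 -m handwheel '[[0,0,0,0,0.2],[0,0,0,0,0.22],[0,0,0,0,0.25],[0,0,0,0,0.3],[0,0,0,0,0.4],[0,0,0,0,0.5],[0,0,0,0,0.5],[0,0,0,0,0.5]]'; python3 - <<'E'
from h import *
c=cap('wrist'); cv2.imwrite('pics/w4.png',c['color'])
E
```

```text
clock: 29.15
tcp_pos: [0.5221, -0.2198, 0.1668]
orientation: [-0.0, 0.993, -0.116, -0.0]
wrist_force: [0.4, -0.0, 0.2]
finger_gap: 0.0156
grip_force: 0.0
clock: 29.95
tcp_pos: [0.5222, -0.2198, 0.1671]
orientation: [0.0, 0.993, -0.116, 0.0]
wrist_force: [-0.1, 0.4, 0.2]
finger_gap: 0.0426
grip_force: 0.0
```

View pics/w4.png

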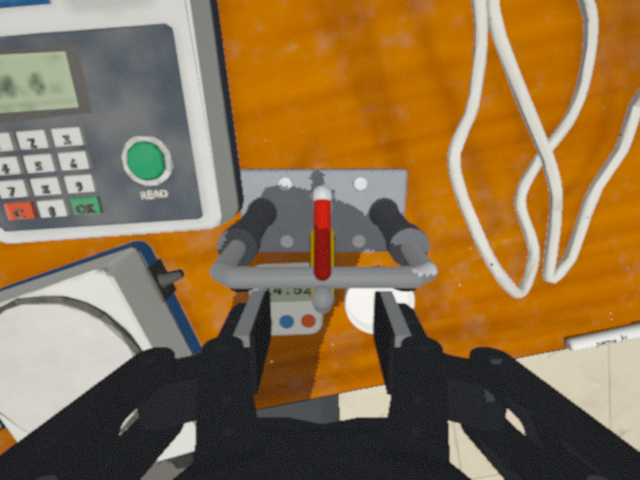

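The tag has turned over and hangs below the bar: the gate (red) is at (322,235), shut above the bar, and the grip is below. The timer and dish haven't moved. I'll retreat straight up with the fingers as they are, let the swing settle, and check.

```bash
python3 -m handwheel '[[0,0,-10,0,0.5],[0,0,-25,0,0.5],[0,0,-45,0,0.5],[0,0,-70,0,0.5],[0,0,-90,0,0.5],[0,0,-100,0,0.5],[0,0,-100,0,0.5],[0,0,-100,0,0.5]]'>/dev/null; for i in 1 2 3; do python3 -m handwheel '[[0,0,0,0,0.5],[0,0,0,0,0.5],[0,0,0,0,0.5],[0,0,0,0,0.5],[0,0,0,0,0.5],[0,0,0,0,0.5],[0,0,0,0,0.5],[0,0,0,0,0.5]]' >/dev/null; done; python3 - <<'E'
from h import *
w=[]
for i in range(4):
    c=cap('wrist'); P=cloud(c); h=cv2.cvtColor(c['color'],cv2.COLOR_BGR2HSV)
    m=((cv2.inRange(h,(0,150,80),(6,255,255))|cv2.inRange(h,(175,150,80),(180,255,255)))>0)&(P[...,2]>.1)
    print(m.sum(),np.nanmean(P[m],0).round(4),np.nanmin(P[m],0).round(4),np.nanmax(P[m],0).round(4))
cv2.imwrite('pics/w5.png',cv2.resize(c['color'][120:360,200:440],(600,600)))
print(sensors.get_state()['clock'],sensors.get_state()['tcp_pos'])
E
```

```text
460 [ 0.5477 -0.2247  0.1504] [ 0.5316 -0.2309  0.1408] [ 0.5627 -0.2188  0.1598]
462 [ 0.5477 -0.2247  0.1504] [ 0.5317 -0.2309  0.1399] [ 0.5627 -0.2189  0.1603]
462 [ 0.5477 -0.2247  0.1503] [ 0.5313 -0.2309  0.1395] [ 0.5627 -0.2188  0.1601]
459 [ 0.5476 -0.2246  0.1504] [ 0.5314 -0.2309  0.1387] [ 0.5625 -0.2184  0.1599]
33.4 [ 0.52221704 -0.21984758  0.26709156]
```

View pics/w5.png

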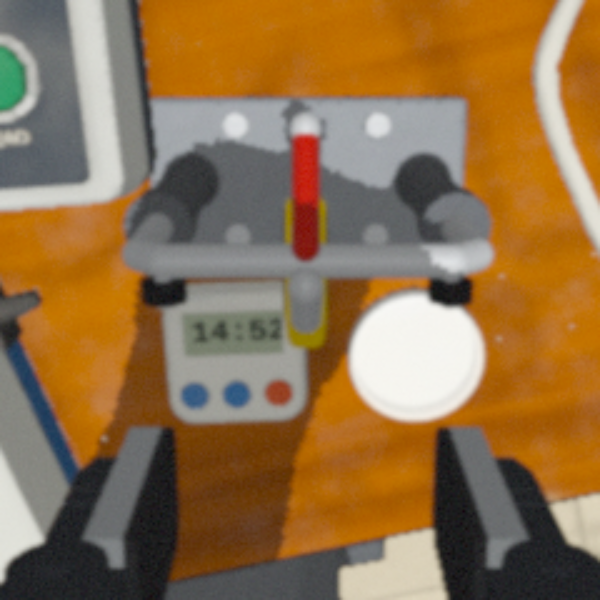

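The tag hangs still (the four readings agree within about 0.1 mm). The gate runs from hinge (305,130) to nose, shut around the bar, and the gripper is clear.

```bash
python3 -c "
from workcell import workorder
print(workorder.hand_in())"
```

```text
the job is handed in; nothing more can be done
None
```

I handed the job in with the tag hanging still on the loop and its gate shut. I tugged it at about 7–8 N for over a second, after a brief overshoot to about 14 N against the 6–10 N asked. No verdict came back.

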